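# Take the snap-tab cover off the dust filter box

## Robot

A 6-joint arm with a two-finger parallel gripper is mounted at the origin on the work surface. World frame = base frame: x ahead of the robot, y to its left, z up, the work surface at z = 0. Lengths are in m, angles in rad, forces in N, time in s.
With the tool pointing down it reaches from about 0.35 to 0.975 m from the base axis. Payload 4.9 kg.
Tool frame: the origin (TCP) lies on the centre line of the jaws, within the pads' length; the fingertips stand 8 mm ahead of it and the grasp point (between the pads) lies 11 mm behind it; z points along the fingers, y is the line along which they close (so a half turn about z gives the same grasp; the last joint's range is limited). The gripper opens to 85 mm and grips with 20 to 120 N. Pads are 22 mm wide; open, the fingers measure 114 mm over their backs; the gripper's body (76 mm by 85 mm) begins 54 mm behind the grasp point. The pads swing forward as they close: fully open they stand 13 mm farther back than shut.
Start: joints at [-1.359, 0.053, 1.613, -0, 1.476, -0.119], TCP at [0.203, -0.591, 0.239] pointing down, gripper open.
Joint ranges: [-3.01, 3.01], [-1.01, 2.22], [0.06, 2.58], [-1.02, 4.17], [0.09, 2.62], [-3.14, 3.14]. Speed limits (rad/s): [2.57, 2.57, 3.14, 3.14, 3.14, 3.14].

## Interface

Orientations are given as a rotation vector (axis times angle).
In Python, from station import ctrl gives the robot as it stands.
- The arm moves only by the shell command python3 -m jog 'ROWS' [FORCE]. ROWS is rows parted by semicolons, their numbers by spaces, 1 to 20 of them, each of 7 numbers: the finger opening in m, then dx, dy, dz in m, then a rotation vector rx, ry, rz in rad; each row is the pose to reach, as a shift and turn from the pose commanded when the command began, along the tool's axes at that moment; what a row does not reach only later rows make up. A row lasts 1/12 s, in which the tool goes at most 0.0417 m and 0.125 rad, less where a joint would pass 70% of its speed; a pose out of reach is approached as far as the arm can. The fingers move at their own pace and stop on an object; FORCE is the grip in N (left out, the last holds). Time passes only in rows, so rows that do not move let the fingers close. It prints the time, the measured TCP pose, the force, the opening and the grip force at its end.
- ctrl.get_obs(): the state, without advancing time (a new reading comes with each control period).
- ctrl.get_image(name): name is "side" or "top"; returns the picture (384x512x3 uint8, red, green, blue); there is no depth.
- ctrl.camera_params(name): a dict with "fx", "fy", "cx", "cy" (pixels), "T" (4x4, takes a point from camera to world coordinates). Camera axes: x right, y down, z forward; pixel columns grow to the right and rows downward; lengths in m; the calibration is good to about 2 mm. A picture is of the moment at which its call begins. camera_params takes no time and is no camera call.
- ctrl.finish_job(): hands the job in; it is judged then, once.
Trained networks look in the newest picture that a camera, given by its name, has taken for a name from the list of things; names that differ only in an ending like _2 or _b are one class to them, and where a whole thing is asked for, a point or a joint stands for the part that bears it (a point fixed in the world has none). Each returns a list of dicts, best first, with "p" (0 to 1); they miss things now and then, are a little off and sometimes report something else, mostly with a low value. They report only what shows in the picture. A call takes as long as a camera call. They do not tell look-alikes from the thing itself.
- ctrl.find_in(camera, thing): "extent" ([left, top, right, bottom] in pixels, round what is visible of it).
- ctrl.cut_out(camera, thing): "mask" (384x512 bool, what is visible of it) and "extent" ([left, top, right, bottom] in pixels, round what is visible of it).
- ctrl.tip_of(camera, thing): "xy" ([column, row] in pixels: a listed point, or the origin of a listed thing).
The state is a dict: "t": time; "q": joint angles; "dq": joint speeds; "effort": joint torques, N m; "tool_pos": TCP position; "tool_rot": TCP orientation; "contact_force": force on the tool from outside, world axes, zero at the start; "wrist_torque": the same for the moment, N m; "opening": finger opening in m; "grip_force": force on a finger pad.
Only numpy, scipy, OpenCV 4.12 (cv2) and the standard library are available. Lean on these libraries where they do the work, as an engineer would, in place of code of your own. Each camera call takes 0.05 s, during which the arm holds its last target. There are 200 camera calls.

## Task

The bench dust filter needs changing. Press the orange snap tab of the filter box's grey cover inward by feel, lightly since it cracks easily, until the catch lets go, and hold it while that end rises, then draw the cover out from under the ledge at its other end, lift it off and lay it handle up in the middle of the green mat. Work gently: do not wrench the cover against the box, set it down softly, and leave everything else where it is.

Things in the scene. Friction and masses are not known exactly. Their poses are not given: they have to be found in the camera images.
- filter_box: Black dust filter box, 180 long (x) x 130 wide (y) mm, screwed to the bench. Origin: centre of its underside. Tab end is -x; a hose stub sticks out at +x. The cover's plate lies on shelves 70 mm up, between side lips that rise to 75 mm (1 mm play each side). The tab-end wall is 70 mm high; a steel keeper in its middle may stick out 5 mm. Fixed.
- box_ledge (a point): Middle of the underside of the fixed ledge at the box's +x end (box frame x = 74, z = 76.5 mm). The ledge runs from here 16 mm to +x, its top at 84 mm, and overlaps the last 9 mm of the cover. Lifting straight up jams the cover here: first draw it some 12 to 20 mm towards the tab end, with that end raised, then lift.
- cover: Loose grey cover, about 0.17 kg: plate 173 (x) x 118 (y) x 4 mm, x = -90 to +83 mm. Origin in the plate's underside, 70 mm above the box's origin when latched; x points from tab end to ledge end, z up. On top a handle bar along x, 70 long x 14 wide, z = 4 to 30 mm, centred at x = +5 mm. A leg under the tab end reaches 16 mm below the plate, so off the box it rests with that end 17 mm up.
- snap_tab: Orange sprung tab at cover x = -106 mm. Origin: centre of its outer face (34 wide x 24 mm high, z = 6 to 30 mm over the cover's origin). Pressed inward (cover +x) it resists with 0.6 N plus 0.15 N per mm, plus 1 to 4 N of rubbing at the catch. Its barb comes free after 2 to 12 mm (unknown) and 2 mm deeper it meets a hard stop (resistance drops a bit when free). Over 8 N cracks it.
- cover_tab_end (a point): Middle of the cover's tab-end edge, top face of the plate: 74 mm above the bench when latched. Once the barb is free, a damped sprung pin (5 to 7 N) slowly raises this end by 20 to 23 mm (2 to 3 s) and keeps it up, leg clear of the box. Stop and hold the tab lightly meanwhile: pressed on or hard, rubbing holds it down; let go at once, it catches again.
- mat: Green bench mat fixed to the bench, 220 (x) x 200 (y) x 3 mm. Origin: centre of its underside.
- screwdriver: Loose screwdriver, 170 mm, lying between box and mat. Leave alone.
- glue: Loose white glue bottle, 60 mm wide, 170 mm high, standing. Leave alone.
- tin: Loose red and white tin, 76 mm wide, 95 mm high, standing. Leave alone.
- tape: Loose blue roll of tape, 100 mm wide, 25 mm high, lying. Leave alone.
- walnut: Loose dark walnut strip, 160 x 60 x 18 mm. Leave alone.
- offcut: Loose wood offcut, 90 x 70 x 35 mm. Leave alone.
- brush: Loose brush, 190 mm. Leave alone.
There are look-alikes about, which are no part of the job. Of the things that look like the cover, the largest one is meant.

How it is judged:
By the outcome, as a careful person would: the job done as asked, in the order asked, and still so for the second after the job is handed in, with the robot touching nothing.
It also fails if it takes over 72 s, if anything falls off the work surface, if the arm or the gripper's body presses on something with over 40 N, if the wrist force passes 120 N, or if a joint passes its speed limit or range.

## Working session

There is one attempt and no reset: what is moved stays moved. The work goes in short steps, Python scripts to look and compute and a shell command to move; the robot and the scene stay as the last step left them, time stands still between calls to the robot, and variables do not carry over. Pictures are saved under pics/ and viewed, at most 10 in all, crops included, and the job is handed in when it is done.

```bash
mkdir -p pics; cat > h.py <<'E'
import numpy as np, cv2
from scipy.spatial.transform import Rotation as R
from station import ctrl
def ray(cam,px,z):
    p=ctrl.camera_params(cam);T=np.array(p["T"])
    d=T[:3,:3]@np.array([(px[0]-p["cx"])/p["fx"],(px[1]-p["cy"])/p["fy"],1]);o=T[:3,3]
    return o+d*(z-o[2])/d[2]
def proj(cam,P):
    p=ctrl.camera_params(cam);T=np.array(p["T"])
    c=T[:3,:3].T@(np.array(P)-T[:3,3]);return [p["fx"]*c[0]/c[2]+p["cx"],p["fy"]*c[1]/c[2]+p["cy"]]
E
python3 - <<'E'
from h import *
np.set_printoptions(precision=3,suppress=True)
ims=[]
for c in("top","side"):
    im=ctrl.get_image(c);cv2.imwrite(f"pics/{c}0.png",im[:,:,::-1])
    print(c,np.array(ctrl.camera_params(c)["T"]),ctrl.camera_params(c)["fx"])
    for t,z in(("filter_box",0),("box_ledge",.0765),("cover",.07),("snap_tab",.088),("cover_tab_end",.074),("mat",0),("screwdriver",0.01)):
        for d in ctrl.tip_of(c,t)[:3]: print(t,np.round(d["xy"],1),round(d["p"],2),ray(c,d["xy"],z))
o=ctrl.get_obs();print(R.from_rotvec(o["tool_rot"]).as_matrix(),o["tool_pos"],o["t"])
E
```

```text
top [[-0.018 -0.979  0.204  0.333]
 [-1.     0.017 -0.009  0.016]
 [ 0.005 -0.204 -0.979  1.26 ]
 [ 0.     0.     0.     1.   ]] 446.5505404729883
filter_box [171.4 237.4] 0.2 [0.465 0.245 0.   ]
box_ledge [185.3 176. ] 0.57 [0.624 0.197 0.077]
cover [225.1 287.8] 0.97 [0.324 0.09  0.07 ]
cover [178.6 203.9] 0.78 [0.548 0.215 0.07 ]
cover [146.1 286.6] 0.77 [0.331 0.296 0.07 ]
snap_tab [217.4 257.1] 0.6 [0.403 0.109 0.088]
snap_tab [166.9 269.4] 0.43 [0.374 0.239 0.088]
snap_tab [169.3 243.3] 0.42 [0.441 0.235 0.088]
cover_tab_end [170.1 238. ] 0.79 [0.456 0.235 0.074]
cover_tab_end [165.8 272.5] 0.72 [0.366 0.245 0.074]
cover_tab_end [218.3 260.3] 0.58 [0.395 0.108 0.074]
mat [329.3 196.6] 0.95 [ 0.575 -0.206  0.   ]
screwdriver [255.7 211.1] 0.56 [0.535 0.007 0.01 ]
screwdriver [170.5 245.1] 0.42 [0.443 0.246 0.01 ]
side [[-0.853 -0.331  0.404  0.151]
 [-0.522  0.506 -0.687  0.726]
 [ 0.023 -0.796 -0.604  0.697]
 [ 0.     0.     0.     1.   ]] 388.2259982645212
filter_box [223.  264.5] 0.81 [0.549 0.212 0.   ]
filter_box [291.1 176.4] 0.68 [ 0.587 -0.213  0.   ]
filter_box [224.4 242.9] 0.56 [0.589 0.15  0.   ]
box_ledge [204.3 233.6] 0.82 [0.598 0.213 0.077]
box_ledge [196.  190.4] 0.26 [0.722 0.091 0.077]
cover [286.3 335. ] 0.69 [0.311 0.342 0.07 ]
cover [332.  268.4] 0.6 [0.304 0.146 0.07 ]
cover [222.6 242.3] 0.59 [0.55  0.209 0.07 ]
snap_tab [298.9 250.8] 0.68 [0.382 0.154 0.088]
snap_tab [260.8 262.8] 0.63 [0.434 0.23  0.088]
snap_tab [277.3 296.9] 0.53 [0.361 0.289 0.088]
cover_tab_end [255.  262.5] 0.88 [0.452 0.225 0.074]
cover_tab_end [301.4 257.3] 0.77 [0.373 0.156 0.074]
cover_tab_end [283.4 303.5] 0.75 [0.348 0.287 0.074]
mat [292.1 180.1] 0.75 [ 0.575 -0.196  0.   ]
screwdriver [269.3 216.2] 0.9 [0.54  0.006 0.01 ]
[[ 0.946  0.325 -0.   ]
 [ 0.325 -0.946 -0.   ]
 [-0.     0.    -1.   ]] [ 0.203 -0.591  0.239] 0.8
```

View pics/top0.png

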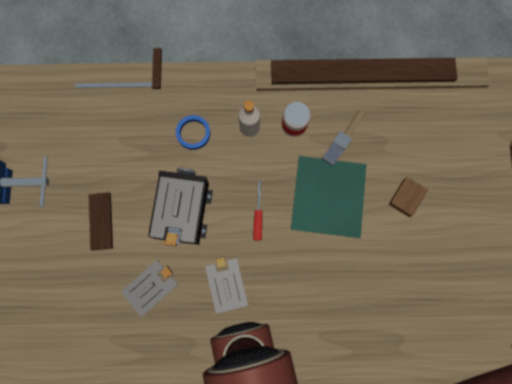

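View pics/side0.png

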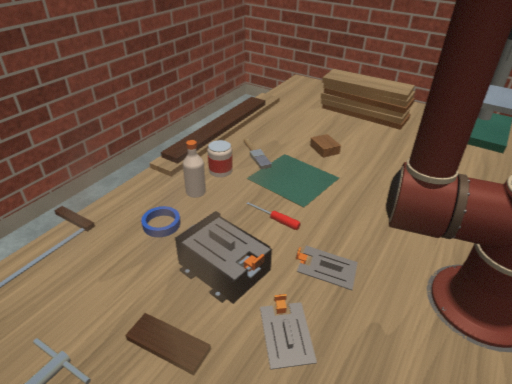

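The top view shows the black box at about (180,205) with its tab at (172,239) towards the robot. The mat is at (330,197) and the screwdriver at (258,210). Two smaller look-alike covers lie on the bench at (150,288) and (226,286). Next I fit the cover's pose in both pictures.

```bash
cat > fit.py <<'E'
from h import *
from scipy.optimize import minimize
np.set_printoptions(precision=4,suppress=True)
def boxpts(x0,x1,y0,y1,z0,z1): return np.array([[x,y,z] for x in(x0,x1) for y in(y0,y1) for z in(z0,z1)])
parts=[boxpts(-.09,.074,-.059,.059,.004,.004),boxpts(-.03,.04,-.007,.007,.004,.03),boxpts(-.106,-.102,-.017,.017,.006,.03),boxpts(-.106,-.09,-.012,.012,.006,.01)]
def render(cam,x,y,yaw,S=4,tilt=0,z=.07):
    m=np.zeros((384*S,512*S),np.uint8);r=R.from_euler('zy',[yaw,tilt])
    for p in parts:
        q=np.array([proj(cam,v) for v in r.apply(p)+[x,y,z]])
        cv2.fillConvexPoly(m,cv2.convexHull(np.round((q+.5)*S).astype(np.int32)),1)
    return cv2.resize(m.astype(np.float32),(512,384),interpolation=cv2.INTER_AREA)
E
python3 - <<'E'
from fit import *
ms={}
for c in("top","side"):
    im=ctrl.get_image(c)
    ds=ctrl.cut_out(c,"cover");print(c,[(np.round(d["extent"]),round(d["p"],2),d["mask"].sum()) for d in ds])
    ref=proj(c,[.548,.212,.08])
    d=min(ds,key=lambda d:np.hypot(*(np.array([(d["extent"][0]+d["extent"][2])/2,(d["extent"][1]+d["extent"][3])/2])-ref)))
    ms[c]=d["mask"].astype(np.float32)
def cost(p,cs): return sum(1-np.minimum(render(c,*p),ms[c]).sum()/np.maximum(render(c,*p),ms[c]).sum() for c in cs)
for cs in(("top",),("side",),("top","side")):
    s=minimize(cost,[.548,.212,-.19],args=(cs,),method="Nelder-Mead",options=dict(initial_simplex=[[.548,.212,-.19],[.556,.212,-.19],[.548,.22,-.19],[.548,.212,-.12]],maxiter=90))
    print(cs,s.x,s.fun)
tiles=[]
for c in("top","side"):
    im=ctrl.get_image(c)[:,:,::-1].copy();u,v=map(int,proj(c,[.54,.212,.08]))
    a=cv2.resize(im[v-60:v+60,u-50:u+50],None,fx=4,fy=4,interpolation=cv2.INTER_CUBIC)
    r=(cv2.resize(render(c,*s.x)[v-60:v+60,u-50:u+50],None,fx=4,fy=4)>.5).astype(np.uint8)
    cv2.drawContours(a,cv2.findContours(r,0,1)[0],-1,(0,255,0),1);tiles.append(a)
cv2.imwrite("pics/fit0.png",np.hstack(tiles))
d=ctrl.cut_out("top","mat")[0];ctrs=cv2.findContours(d["mask"].astype(np.uint8),0,1)[0]
print([ray("top",p,.003) for p in cv2.boxPoints(cv2.minAreaRect(max(ctrs,key=cv2.contourArea)))])
E
```

```text
top [(array([150., 176., 202., 248.]), 0.88, np.int64(2683)), (array([206., 260., 247., 313.]), 0.81, np.int64(1546)), (array([121., 261., 176., 316.]), 0.63, np.int64(1415))]
side [(array([301., 243., 355., 289.]), 0.92, np.int64(1643)), (array([260., 293., 322., 372.]), 0.74, np.int64(2901)), (array([184., 216., 272., 280.]), 0.55, np.int64(2753))]Traceback (most recent call last):
  File "<stdin>", line 11, in <module>
    res = _minimize_neldermead(fun, x0, args, callback, bounds=bounds,
                               **options)
    fsim[j] = func(sim[j])
              ~~~~^^^^^^^^
    fx = function(np.copy(x), *(wrapper_args + args))
  File "<stdin>", line 9, in cost
  File "<stdin>", line 9, in <genexpr>
  File "fit.py", line 9, in render
    q=np.array([proj(cam,v) for v in r.apply(p)+[x,y,z]])
                ~~~~^^^^^^^
  File "h.py", line 9, in proj
    p=ctrl.camera_params(cam);T=np.array(p["T"])
ValueError: time passes only in moves, steps and waits
```

```bash
sed -i 's/ctrl.camera_params(cam)/P_[cam]/; s/^def ray/P_={c:ctrl.camera_params(c) for c in("top","side")}\ndef ray/' h.py
cat > f1.py <<'E'
from fit import *
ms={};ims={}
for c in("top","side"):
    ims[c]=ctrl.get_image(c)
    ds=ctrl.cut_out(c,"cover")
    ref=proj(c,[.548,.212,.08])
    d=min(ds,key=lambda d:np.hypot(*(np.array([(d["extent"][0]+d["extent"][2])/2,(d["extent"][1]+d["extent"][3])/2])-ref)))
    ms[c]=d["mask"].astype(np.float32)
def cost(p,cs): return sum(1-np.minimum(render(c,*p),ms[c]).sum()/np.maximum(render(c,*p),ms[c]).sum() for c in cs)
for cs in(("top",),("side",),("top","side")):
    s=minimize(cost,[.548,.212,-.19],args=(cs,),method="Nelder-Mead",options=dict(initial_simplex=[[.548,.212,-.19],[.556,.212,-.19],[.548,.22,-.19],[.548,.212,-.12]],maxiter=90))
    print(cs,s.x,s.fun)
tiles=[]
for c in("top","side"):
    im=ims[c][:,:,::-1].copy();u,v=map(int,proj(c,[.54,.212,.08]))
    a=cv2.resize(im[v-60:v+60,u-50:u+50],None,fx=4,fy=4,interpolation=cv2.INTER_CUBIC)
    r=(cv2.resize(render(c,*s.x)[v-60:v+60,u-50:u+50],None,fx=4,fy=4)>.5).astype(np.uint8)
    cv2.drawContours(a,cv2.findContours(r,0,1)[0],-1,(0,255,0),1);tiles.append(a)
cv2.imwrite("pics/fit0.png",np.hstack(tiles))
d=ctrl.cut_out("top","mat")[0];ctrs=cv2.findContours(d["mask"].astype(np.uint8),0,1)[0]
print(np.array([ray("top",p,.003) for p in cv2.boxPoints(cv2.minAreaRect(max(ctrs,key=cv2.contourArea)))]))
print(ctrl.get_obs()["t"])
E
python3 f1.py
```

```text
('top',) [ 0.5446  0.2197 -0.1422] 0.06548070907592773
('side',) [ 0.5428  0.2151 -0.1759] 0.0642237663269043
('top', 'side') [ 0.5435  0.2175 -0.1568] 0.16465014219284058
[[ 0.4792 -0.0879  0.003 ]
 [ 0.7009 -0.1185  0.003 ]
 [ 0.6752 -0.3231  0.003 ]
 [ 0.4551 -0.2856  0.003 ]]
1.25
```

View pics/fit0.png

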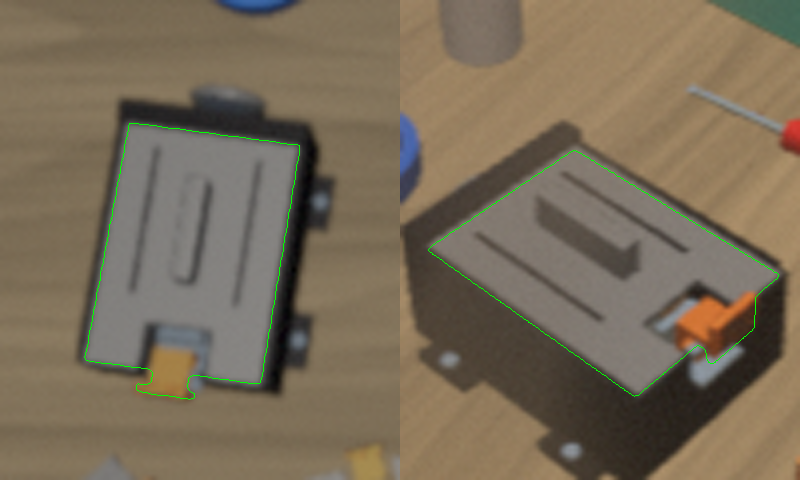

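The fitted outline sits on the plate edges in both crops: cover origin (0.5435, 0.2175), yaw -0.157. That puts the tab face at (0.439, 0.234), which agrees with the network. Now I move high to a standoff in front of the tab.

```bash
python3 -m jog '0 .408 -.273 0 0 0 .2;0 .408 -.273 0 0 0 .2;0 .408 -.273 0 0 0 .2;0 .408 -.273 0 0 0 .2;0 .408 -.273 0 0 0 .2;0 .408 -.273 0 0 0 .2;0 .408 -.273 0 0 0 .2;0 .408 -.273 0 0 0 .2;0 .408 -.273 0 0 0 .2;0 .408 -.273 0 0 0 .2;0 .408 -.273 0 0 0 .2;0 .408 -.273 0 0 0 .2;0 .46 -.721 0 0 0 .488;0 .46 -.721 0 0 0 .488;0 .46 -.721 0 0 0 .488;0 .46 -.721 0 0 0 .488;0 .46 -.721 0 0 0 .488;0 .46 -.721 0 0 0 .488;0 .46 -.721 0 0 0 .488;0 .46 -.721 0 0 0 .488' 30
cat > s.py <<'E'
from h import *
import sys
np.set_printoptions(precision=4,suppress=True)
o=ctrl.get_obs();M=R.from_rotvec(o["tool_rot"]).as_matrix()
print(o["t"],o["tool_pos"],"x",M[:,0],"z",M[:,2],"F",o["contact_force"],"T",o["wrist_torque"],o["opening"])
u=np.array([np.cos(-.157),np.sin(-.157)]);d=np.array(o["tool_pos"])[:2]-[.5435,.2175]
print("cover frame",d@u,d@[-u[1],u[0]],"yaw",np.arctan2(M[1,0],M[0,0]),"Fu",np.array(o["contact_force"])[:2]@u)
if len(sys.argv)>3:
    t=np.array([float(a) for a in sys.argv[1:4]]);print("tool delta",M.T@(t-o["tool_pos"]))
E
python3 s.py .4033 .2397 .094
```

```text
t: 2.92
tool_pos: [0.4287, 0.1247, 0.2397]
tool_rot: [-3.132, 0.247, -0.002]
contact_force: [1.2, 0.1, 0.2]
opening: 0.0002
grip_force: 0.0
2.9167 [0.4287 0.1247 0.2397] x [ 0.9876 -0.1569  0.0013] z [ 0.0013  0.0002 -1.    ] F [1.2182 0.0659 0.1872] T [0.0106 0.0106 0.0754] 0.00019165348506566162
cover frame -0.09886078320810711 -0.10955661347060469 yaw -0.1575550914273899 Fu 1.192898220905053
tool delta [-0.0433 -0.1095  0.1457]
```

```bash
python3 -m jog '0 -.043 -.11 0 0 0 0;0 -.043 -.11 0 0 0 0;0 -.043 -.11 0 0 0 0;0 -.043 -.11 0 0 0 0;0 -.043 -.11 .145 0 0 0;0 -.043 -.11 .145 0 0 0;0 -.043 -.11 .145 0 0 0;0 -.043 -.11 .145 0 0 0;0 -.043 -.11 .145 0 0 0;0 -.043 -.11 .145 0 0 0'; python3 s.py .4033 .2397 .094
python3 - <<'E'
from h import *
a=[]
for c in("top","side"):
    im=ctrl.get_image(c)[:,:,::-1];u,v=map(int,proj(c,[.43,.235,.1]))
    a.append(cv2.resize(im[v-45:v+45,u-45:u+45],None,fx=4.4,fy=4.4,interpolation=cv2.INTER_CUBIC))
cv2.imwrite("pics/pre.png",np.hstack(a))
E
```

```text
t: 3.75
tool_pos: [0.4037, 0.2378, 0.0936]
tool_rot: [3.131, -0.247, -0.003]
contact_force: [0.2, 0.4, 0.2]
opening: -0.0003
grip_force: 0.0
3.75 [0.4037 0.2378 0.0936] x [ 0.9876 -0.1569 -0.0021] z [-0.0023 -0.001  -1.    ] F [0.2299 0.4249 0.1924] T [-0.0075  0.0205 -0.0093] -0.00027675872419296823
cover frame -0.14123762963805317 -0.001828101443644696 yaw -0.15755855469397403 Fu 0.16064641679606317
tool delta [-0.0007 -0.0018 -0.0004]
```

View pics/pre.png

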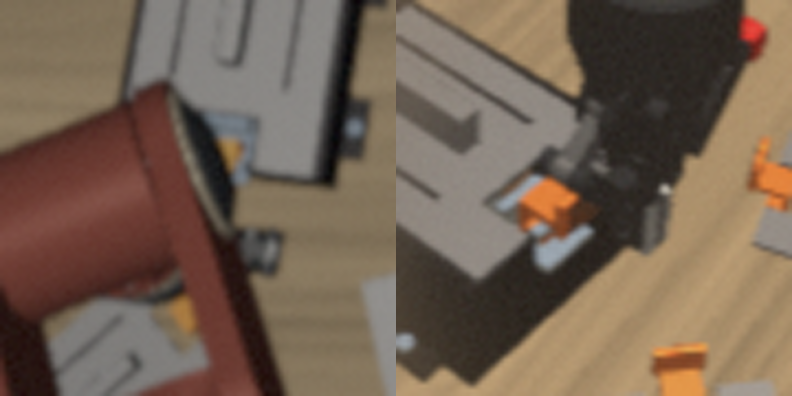

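The side crop shows the closed fingers standing just in front of the orange tab face (crop (550,200)) with a clear gap. I'll creep in.

```bash
python3 -m jog '0 .006 -.001 0 0 0 0;0 .012 -.001 0 0 0 0;0 .016 -.001 0 0 0 0;0 .018 -.001 0 0 0 0;0 .019 -.001 0 0 0 0;0 .02 -.001 0 0 0 0;0 .02 -.001 0 0 0 0'; python3 s.py|tail -1;  python3 -m jog '0 .001 0 0 0 0 0;0 .001 0 0 0 0 0' | grep force; python3 s.py|tail -1;python3 -m jog '0 .001 0 0 0 0 0;0 .001 0 0 0 0 0' | grep force; python3 s.py|tail -1
```

```text
t: 4.43
tool_pos: [0.4243, 0.2361, 0.0943]
tool_rot: [3.132, -0.247, -0.0]
contact_force: [-0.2, -0.8, -0.2]
opening: -0.0001
grip_force: 0.0
cover frame -0.12067960780599293 -0.00023969947188979754 yaw -0.15735394447926943 Fu -0.05219892383102881
contact_force: [0.7, 0.4, 0.6]
grip_force: 0.0
cover frame -0.11983891368366256 -0.00021800585302135522 yaw -0.157132998087232 Fu 0.6694909976306662
contact_force: [0.1, 0.6, 0.4]
grip_force: 0.0
cover frame -0.11874696260152591 -0.00016282972590008285 yaw -0.15713904719061117 Fu -0.025030718357963472
```

```bash
J(){ python3 s.py|tail -1|cut -c1-24,50-; }
python3 -m jog '0 .0005 0 0 0 0 0;0 .001 0 0 0 0 0;0 .001 0 0 0 0 0' >/dev/null; J
python3 -m jog '0 .0005 0 0 0 0 0;0 .001 0 0 0 0 0;0 .001 0 0 0 0 0' >/dev/null; J
python3 -m jog '0 .0005 0 0 0 0 0;0 .001 0 0 0 0 0;0 .001 0 0 0 0 0' >/dev/null; J
python3 -m jog '0 .0005 0 0 0 0 0;0 .001 0 0 0 0 0;0 .001 0 0 0 0 0' >/dev/null; J
```

```text
cover frame -0.1180953552032 yaw -0.1572316423295889 Fu -1.7363831586115928
cover frame -0.1169048000876998 yaw -0.15715333062998918 Fu -2.828281776777418
cover frame -0.1157822791132935 yaw -0.1572448325439014 Fu -1.903838984223742
cover frame -0.1147472217670065 yaw -0.1571657007347188 Fu -2.8316346272683606
```

```bash
J(){ python3 s.py|tail -1|cut -c1-24,50-; }
python3 -m jog '0 .0005 0 0 0 0 0;0 .0005 0 0 0 0 0' >/dev/null; J
python3 -m jog '0 .0005 0 0 0 0 0;0 .0005 0 0 0 0 0' >/dev/null; J
python3 -m jog '0 .0005 0 0 0 0 0;0 .0005 0 0 0 0 0' >/dev/null; J
python3 -m jog '0 .0005 0 0 0 0 0;0 .0005 0 0 0 0 0' >/dev/null; J
```

```text
cover frame -0.1142331880397784 yaw -0.15723435973215064 Fu -1.9055251945946645
cover frame -0.113707559615382 yaw -0.15724559467893437 Fu -3.775063327100643
cover frame -0.113142476571287 yaw -0.157191066643423 Fu -2.531331183787394
cover frame -0.1120943264912991 yaw -0.15720507298896225 Fu 0.326862041089937
```

```bash
J(){ python3 s.py|tail -1|cut -c1-24,50-; }
python3 -m jog '0 .0005 0 0 0 0 0;0 .0005 0 0 0 0 0' >/dev/null; J
python3 -m jog '0 .0005 0 0 0 0 0;0 .0005 0 0 0 0 0' >/dev/null; J
```

```text
cover frame -0.111865823298067 yaw -0.15734097752946857 Fu 0.09030545627447778
cover frame -0.1116380927608046 yaw -0.15726484048015643 Fu -1.3006094181986267
```

The force dropped at about 6 mm of travel, so the catch is likely free. I stop here, hold, and watch the tab end.

```bash
cat > tip.py <<'E'
from h import *
im=ctrl.get_image("side")
for t in("cover_tab_end","snap_tab"):
    e=proj("side",[.4546,.2316,.074] if t!="snap_tab" else [.441,.234,.088])
    print(t,[(np.round(d["xy"],1),round(d["p"],2)) for d in ctrl.tip_of("side",t) if np.hypot(*(d["xy"]-np.array(e)))<30], np.round(e,1),np.round(proj("side",[.456,.2316,.096]),1))
E
H='0 0 0 0 0 0 0;0 0 0 0 0 0 0;0 0 0 0 0 0 0;0 0 0 0 0 0 0;0 0 0 0 0 0 0;0 0 0 0 0 0 0'
python3 tip.py
python3 -m jog '0 0 0 0 0 0 0;0 0 0 0 0 0 0;0 0 0 0 0 0 0;0 0 0 0 0 0 0;0 0 0 0 0 0 0;0 0 0 0 0 0 0;0 0 0 0 0 0 0;0 0 0 0 0 0 0;0 0 0 0 0 0 0;0 0 0 0 0 0 0;0 0 0 0 0 0 0;0 0 0 0 0 0 0'|grep force;python3 s.py; python3 tip.py
```

```text
cover_tab_end [(array([254.5, 263.6]), 0.97)] [252.1 263.9] [251.7 256.5]
snap_tab [(array([256.7, 259.6]), 0.57)] [257.  262.6] [251.7 256.5]
contact_force: [-1.2, -0.5, 0.8]
grip_force: 0.6
7.9167 [0.433  0.2348 0.0943] x [ 0.9877 -0.1565 -0.0002] z [-0.0002  0.     -1.    ] F [-1.1775 -0.5321  0.7534] T [0.0462 0.2151 0.0446] 0.00016200849227282374
cover frame -0.11185389108932085 -0.00015100195578240938 yaw -0.15710932450044734 Fu -1.0798138458687843
cover_tab_end [(array([254.9, 260.3]), 0.56)] [252.1 263.9] [251.7 256.5]
snap_tab [(array([255.3, 256.7]), 0.49)] [257.  262.6] [251.7 256.5]
```

It is rising, about 3 px so far. I keep holding.

```bash
python3 -m jog '0 0 0 0 0 0 0;0 0 0 0 0 0 0;0 0 0 0 0 0 0;0 0 0 0 0 0 0;0 0 0 0 0 0 0;0 0 0 0 0 0 0;0 0 0 0 0 0 0;0 0 0 0 0 0 0;0 0 0 0 0 0 0;0 0 0 0 0 0 0;0 0 0 0 0 0 0;0 0 0 0 0 0 0;0 0 0 0 0 0 0;0 0 0 0 0 0 0;0 0 0 0 0 0 0;0 0 0 0 0 0 0;0 0 0 0 0 0 0;0 0 0 0 0 0 0;0 0 0 0 0 0 0;0 0 0 0 0 0 0'|grep force; python3 tip.py
python3 -m jog '0 0 0 0 0 0 0;0 0 0 0 0 0 0;0 0 0 0 0 0 0;0 0 0 0 0 0 0;0 0 0 0 0 0 0;0 0 0 0 0 0 0;0 0 0 0 0 0 0;0 0 0 0 0 0 0;0 0 0 0 0 0 0;0 0 0 0 0 0 0;0 0 0 0 0 0 0;0 0 0 0 0 0 0'|grep force; python3 tip.py
python3 - <<'E'
from h import *
im=ctrl.get_image("side")[:,:,::-1];u,v=map(int,proj("side",[.48,.225,.1]))
cv2.imwrite("pics/up.png",cv2.resize(im[v-60:v+60,u-80:u+80],None,fx=4,fy=4,interpolation=cv2.INTER_CUBIC))
E
```

```text
contact_force: [-0.9, 0.5, 1.0]
grip_force: 0.5
cover_tab_end [(array([253.1, 256. ]), 0.89)] [252.1 263.9] [251.7 256.5]
snap_tab [(array([258.4, 256.2]), 0.58)] [257.  262.6] [251.7 256.5]
contact_force: [-0.7, 0.2, 0.9]
grip_force: 0.5
cover_tab_end [(array([252.6, 256.3]), 0.72)] [252.1 263.9] [251.7 256.5]
snap_tab [(array([255.4, 252. ]), 0.43)] [257.  262.6] [251.7 256.5]
```

View pics/up.png

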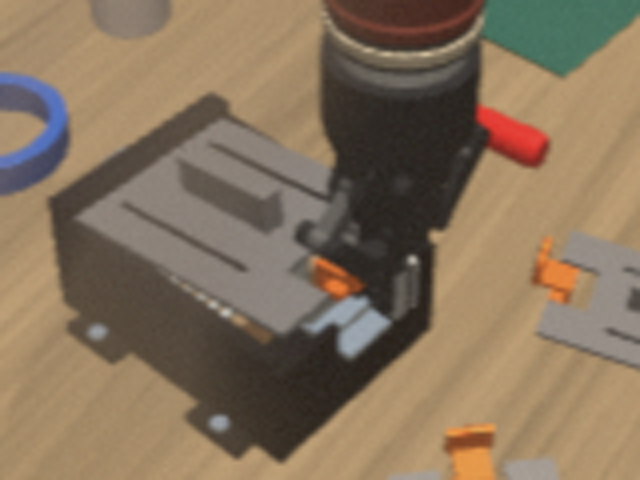

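The tab end has risen fully: the plate is visibly tilted at crop (290,320), about 22 mm up. I back away gently, rise, and go over the handle with a matching tilt.

```bash
python3 -m jog '0 -.001 0 0 0 0 0;0 -.003 0 0 0 0 0;0 -.006 0 0 0 0 0;0 -.011 0 0 0 0 0;0 -.018 0 0 0 0 0;0 -.03 0 0 0 0 0;0 -.035 0 -.04 0 0 0;.045 -.03 0 -.08 0 0 0;.045 0 0 -.08 0 -.127 0;.045 .04 0 -.08 0 -.127 0;.045 .08 0 -.08 0 -.127 0;.045 .121 0 -.07 0 -.127 0;.045 .121 0 -.055 0 -.127 0;.045 .121 0 -.055 0 -.127 0;.045 .121 0 -.055 0 -.127 0;.045 .121 0 -.055 0 -.127 0'|grep -v rot; python3 s.py .546 .217 .0955; python3 tip.py
python3 - <<'E'
from h import *
a=[]
for c in("top","side"):
    im=ctrl.get_image(c)[:,:,::-1];u,v=map(int,proj(c,[.54,.217,.1]))
    a.append(cv2.resize(im[v-50:v+50,u-45:u+45],None,fx=4.4,fy=4.4,interpolation=cv2.INTER_CUBIC))
cv2.imwrite("pics/hov.png",np.hstack(a))
E
```

```text
t: 12.42
tool_pos: [0.5514, 0.2164, 0.1497]
contact_force: [-0.0, -0.4, -0.1]
opening: 0.0449
grip_force: 0.0
12.4167 [0.5514 0.2164 0.1497] x [ 0.9798 -0.1544 -0.127 ] z [-0.1255  0.0198 -0.9919] F [-0.0177 -0.41   -0.116 ] T [-0.0431 -0.0398  0.011 ] 0.04487390826385672
cover frame 0.007986842873918272 0.00010332354556709085 yaw -0.15634709297264615 Fu 0.046651740382754374
tool delta [0.0015 0.0002 0.0545]
cover_tab_end [(array([254.4, 255.6]), 0.59), (array([258.3, 253.5]), 0.17)] [252.1 263.9] [251.7 256.5]
snap_tab [(array([256.7, 253.3]), 0.76)] [257.  262.6] [251.7 256.5]
```

View pics/hov.png

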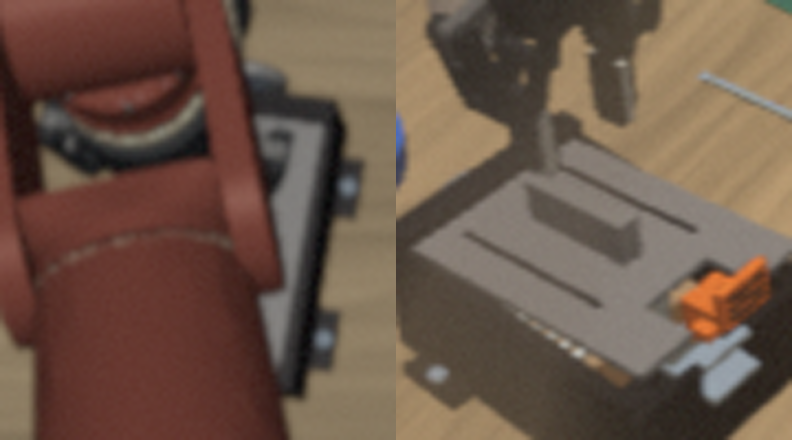

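The cover stays up with the tab released (side crop (720,300)), and the fingers straddle the handle line. I descend with the force in view, then close softly.

```bash
python3 -m jog '.045 .001 0 .02 0 0 0;.045 .001 0 .035 0 0 0;.045 .001 0 .045 0 0 0;.045 .001 0 .05 0 0 0;.045 .001 0 .053 0 0 0;.045 .001 0 .053 0 0 0;.045 .001 0 .053 0 0 0' 25|grep -v rot; python3 -m jog '.03 0 0 0 0 0 0;.03 0 0 0 0 0 0;.022 0 0 0 0 0 0;.022 0 0 0 0 0 0;.018 0 0 0 0 0 0;.018 0 0 0 0 0 0;.016 0 0 0 0 0 0;.016 0 0 0 0 0 0' |grep -v rot
```

```text
t: 13.25
tool_pos: [0.5474, 0.2169, 0.0974]
contact_force: [0.0, 0.6, -0.3]
opening: 0.0452
grip_force: 0.0
t: 13.92
tool_pos: [0.547, 0.2169, 0.0967]
contact_force: [0.0, -0.0, -0.0]
opening: 0.0162
grip_force: 0.4
```

```bash
python3 -m jog '.015 0 0 0 0 0 0;.015 0 0 0 0 0 0;.014 0 0 0 0 0 0;.014 0 0 0 0 0 0' 25|grep -v rot;python3 s.py; python3 -m jog '.01 0 0 0 0 0 0;.01 0 0 0 0 0 0;.01 0 0 0 0 0 0;.01 0 0 0 0 0 0' 25|grep -v rot;python3 s.py
```

```text
t: 14.25
tool_pos: [0.547, 0.217, 0.0967]
contact_force: [0.4, 1.5, 0.3]
opening: 0.0139
grip_force: 2.0
14.25 [0.547  0.217  0.0967] x [ 0.9798 -0.1551 -0.1265] z [-0.1249  0.0203 -0.992 ] F [0.3803 1.501  0.3079] T [ 0.2648 -0.0836 -0.0206] 0.013896348055824181
cover frame 0.003542988309286602 4.278919191462167e-05 yaw -0.1570425337003703 Fu 0.14091908747532345
t: 14.58
tool_pos: [0.547, 0.217, 0.0968]
contact_force: [-0.1, 2.4, 1.8]
opening: 0.0132
grip_force: 26.8
14.5833 [0.547  0.217  0.0968] x [ 0.9798 -0.155  -0.1264] z [-0.1248  0.0203 -0.992 ] F [-0.1084  2.4016  1.824 ] T [ 0.3858 -0.0303  0.1592] 0.013212756512801418
cover frame 0.0035829149642276326 6.124905819237332e-05 yaw -0.15694695612595988 Fu -0.48261654880243465
```

```bash
python3 -m jog '.01 0 -.0005 0 0 0 0;.01 -.001 -.0005 0 0 0 0;.01 -.002 -.0005 0 0 0 0;.01 -.003 -.0005 0 0 0 0;.01 -.004 -.0005 0 0 0 0;.01 -.004 -.0005 0 0 0 0' 50|grep -v rot;python3 s.py|head -2
```

```text
t: 15.08
tool_pos: [0.5431, 0.2178, 0.0973]
contact_force: [1.6, 0.6, 1.6]
opening: 0.013
grip_force: 53.0
15.0833 [0.5431 0.2178 0.0973] x [ 0.9797 -0.1554 -0.1264] z [-0.1248  0.0197 -0.992 ] F [1.5779 0.5705 1.5922] T [ 0.0768 -0.2366  0.052 ] 0.012959247386837314
cover frame -0.00042405918975211936 0.00022976142283262637 yaw -0.15731618091974964 Fu 1.46928315578597
```

Drawing goes easily (about 1.5 N), so I continue to about 17 mm.

```bash
python3 -m jog '.01 -.0015 0 0 0 0 0;.01 -.003 0 0 0 0 0;.01 -.0045 0 0 0 0 0;.01 -.006 0 0 0 0 0;.01 -.006 0 0 0 0 0' |grep force;python3 s.py|head -1
python3 -m jog '.01 -.0015 0 0 0 0 0;.01 -.003 0 0 0 0 0;.01 -.005 0 0 0 0 0;.01 -.007 0 0 0 0 0;.01 -.007 0 0 0 0 0' |grep force;python3 s.py
```

```text
contact_force: [0.9, -0.3, 2.3]
grip_force: 53.1
15.5 [0.5369 0.2188 0.0981] x [ 0.9797 -0.1553 -0.127 ] z [-0.1255  0.0197 -0.9919] F [ 0.9208 -0.3352  2.2977] T [ 0.0459 -0.177   0.0612] 0.012566366846925857
contact_force: [1.6, -0.1, 3.5]
grip_force: 53.2
15.9167 [0.5299 0.22   0.099 ] x [ 0.9797 -0.1552 -0.1273] z [-0.1257  0.0198 -0.9919] F [ 1.5638 -0.0628  3.4706] T [-0.0026 -0.0916  0.0082] 0.012548620683121197
cover frame -0.01381870326646598 0.0003106673732940074 yaw -0.15709709878319067 Fu 1.5543635269661131
```

```bash
python3 -m jog '.01 -.0002 0 -.0015 0 0 0;.01 -.0005 0 -.004 0 0 0;.01 -.0009 0 -.007 0 0 0;.01 -.0013 0 -.01 0 0 0;.01 -.0013 0 -.01 0 0 0' |grep force
python3 -m jog '.01 -.001 0 -.008 0 0 0;.01 -.0025 0 -.02 0 0 0;.01 -.005 0 -.04 0 0 0;.01 -.0075 0 -.06 0 0 0;.01 -.0102 0 -.08 0 0 0;.01 -.0102 0 -.08 0 0 0;.01 -.0102 0 -.08 0 0 0' |grep -v rot;python3 s.py
python3 - <<'E'
from h import *
cv2.imwrite("pics/lift.png",ctrl.get_image("side")[90:330,100:420,::-1].repeat(2,0).repeat(2,1))
E
```

```text
contact_force: [-0.0, -0.4, -2.0]
grip_force: 52.5
t: 16.92
tool_pos: [0.5315, 0.2201, 0.1918]
contact_force: [-0.8, -0.0, -2.5]
opening: 0.0125
grip_force: 52.6
16.9167 [0.5315 0.2201 0.1918] x [ 0.9802 -0.1552 -0.1226] z [-0.1208  0.0208 -0.9925] F [-0.7501 -0.0071 -2.5228] T [-0.0309 -0.0615 -0.0187] 0.01250775589709011
cover frame -0.012239050777764606 0.0007442272176996761 yaw -0.15703193371824786 Fu -0.7397744618731245
```

View pics/lift.png

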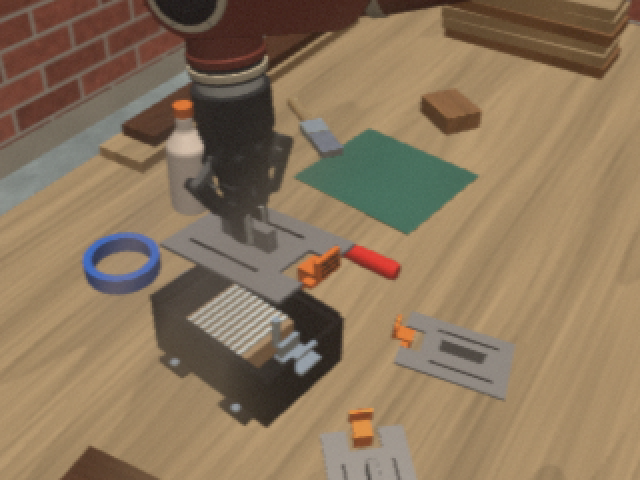

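The cover is off the box, level-held and handle up; the box is empty. I carry it over to the mat, keeping its yaw since the mat's is about the same.

```bash
python3 -m jog '.01 .003 .01 0 0 0 0;.01 .008 .028 -.001 0 0 0;.01 .015 .055 -.002 0 0 0;.01 .024 .085 -.003 0 0 0;.01 .033 .12 -.004 0 0 0;.01 .043 .155 -.005 0 0 0;.01 .053 .19 -.006 0 0 0;.01 .063 .225 -.008 0 0 0;.01 .073 .26 -.009 0 0 0;.01 .083 .295 -.01 0 0 0;.01 .092 .33 -.012 0 .01 0;.01 .1 .36 -.013 0 .02 0;.01 .107 .385 -.014 0 .03 0;.01 .112 .402 -.0147 0 .03 0;.01 .1145 .4113 -.0147 0 .03 0;.01 .1145 .4113 -.0147 0 .03 0;.01 .1145 .4113 -.0147 0 .03 0' |grep -v rot
python3 s.py .581 -.204 .035
python3 - <<'E'
from h import *
for c in("top","side"):
    im=ctrl.get_image(c)
    d=max(ctrl.tip_of(c,"mat"),key=lambda d:d["p"]);print(c,d["p"],ray(c,d["xy"],0))
E
```

```text
t: 18.38
tool_pos: [0.5796, -0.2038, 0.1887]
contact_force: [0.2, -0.1, -2.0]
opening: 0.013
grip_force: 52.5
18.3833 [ 0.5796 -0.2038  0.1887] x [ 0.9828 -0.1558 -0.0987] z [-0.0972  0.0167 -0.9951] F [ 0.2025 -0.067  -2.009 ] T [-0.0169 -0.0638  0.0171] 0.013009901424618322
cover frame 0.10153260020813512 -0.41046625198636366 yaw -0.15720967495286078 Fu 0.21048394423393998
tool delta [0.0166 0.0002 0.1528]
top 0.33 [0.54150981 0.21333863 0.        ]Traceback (most recent call last):
  File "<stdin>", line 4, in <module>
ValueError: max() iterable argument is empty
```

```bash
python3 -m jog '.01 .002 0 .015 0 0 0;.01 .005 0 .045 0 0 0;.01 .009 0 .08 0 0 0;.01 .012 0 .11 0 0 0;.01 .014 0 .13 0 0 0;.01 .016 0 .143 0 0 0;.01 .0166 0 .15 0 0 0;.01 .0166 0 .1528 0 0 0;.01 .0166 0 .1528 0 0 0;.01 .0166 0 .1528 0 0 0' |grep -v rot
python3 s.py|head -1
python3 - <<'E'
from h import *
cv2.imwrite("pics/place.png",ctrl.get_image("side")[100:260,200:400,::-1].repeat(4,0)[:600].repeat(4,1))
E
```

```text
t: 19.42
tool_pos: [0.5828, -0.2051, 0.0375]
contact_force: [0.9, 0.1, -1.5]
opening: 0.0127
grip_force: 52.5
19.4167 [ 0.5828 -0.2051  0.0375] x [ 0.9833 -0.1558 -0.0942] z [-0.0932  0.0139 -0.9956] F [ 0.9485  0.1303 -1.5409] T [-0.0193 -0.0925 -0.0032] 0.012739869711820133
```

View pics/place.png

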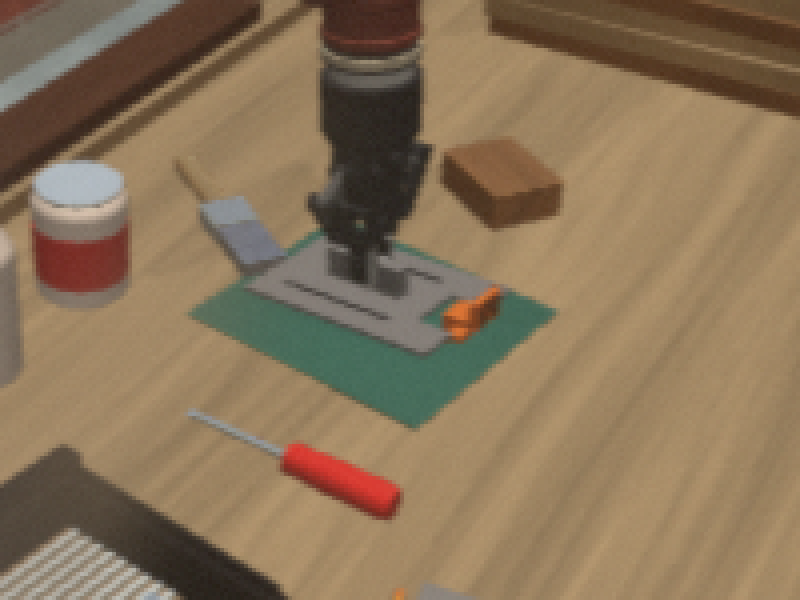

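The cover hovers a few mm over the mat. I check the mat's centre from the corners seen here: (247.5,178), (339,178) and (304,207) in full-image pixels.

```bash
python3 - <<'E'
from h import *
np.set_printoptions(precision=4,suppress=True)
L,Rt,B=[ray("side",p,.003) for p in((247.5,178.3),(338.8,178.3),(303.8,207))]
print(L,Rt,B,(L+Rt)/2,np.linalg.norm(L-B),np.linalg.norm(Rt-B),np.arctan2(*(L-B)[[1,0]]))
# first picture: green segmentation
for c in("top","side"):
    im=cv2.imread(f"pics/{c}0.png");h=cv2.cvtColor(im,cv2.COLOR_BGR2HSV)
    m=cv2.inRange(h,(70,80,30),(95,255,160));n,l,s,ce=cv2.connectedComponentsWithStats(m)
    e=proj(c,[.576,-.203,.003]);i=l[int(e[1]),int(e[0])];k=(l==i).astype(np.uint8)
    h_=cv2.convexHull(cv2.findContours(k,0,1)[0][0]);q=cv2.approxPolyN(h_,4)[0] if hasattr(cv2,"approxPolyN") else cv2.approxPolyDP(h_,4,True)[:,0]
    w=np.array([ray(c,p,.003)[:2] for p in q.reshape(-1,2)]);print(c,s[i],w.tolist(),w.mean(0),np.linalg.norm(w-np.roll(w,1,0),axis=1))
E
```

```text
[ 0.6954 -0.1237  0.003 ] [ 0.4531 -0.2836  0.003 ] [ 0.4819 -0.0907  0.003 ] [ 0.5743 -0.2036  0.003 ] 0.21609459902412112 0.19506876496790324 -0.1534116671695175
top [ 292  157   73   80 4819] [[0.6661721179326872, -0.31456320233321955], [0.4568082013906646, -0.2833542245101851], [0.4856248134675044, -0.09248607422623346], [0.6966024105488458, -0.12312692250194618]] [ 0.5763 -0.2034] [0.1938 0.2117 0.193  0.2132]
side [ 268  156   69   50 1906] [[0.4585829074842155, -0.2819977801538943], [0.4834523309290001, -0.09513220393152355], [0.6253147714355923, -0.11373925023998688], [0.6881523318856343, -0.31445013473217254]] [ 0.5639 -0.2013] [0.2319 0.1885 0.1431 0.2103]
```

Mat centre is (0.575, -0.2035), yaw -0.15, as assumed. I lower in small steps until I feel contact.

```bash
Z(){ python3 s.py|head -1|sed 's/x \[.*F/F/'; }
python3 -m jog '.01 -.0015 0 .0015 0 0 0;.01 -.0025 0 .0035 0 0 0;.01 -.0025 0 .0055 0 0 0;.01 -.0025 0 .0065 0 0 0;.01 -.0025 0 .0065 0 0 0;.01 -.0025 0 .0065 0 0 0' >/dev/null;Z
python3 -m jog '.01 0 0 .0007 0 0 0;.01 0 0 .0013 0 0 0;.01 0 0 .0013 0 0 0' >/dev/null;Z
python3 -m jog '.01 0 0 .0007 0 0 0;.01 0 0 .0013 0 0 0;.01 0 0 .0013 0 0 0' >/dev/null;Z
```

```text
19.9667 [ 0.5785 -0.2042  0.0295] F [-0.065  -0.0033 -1.374 ] T [ 0.0657 -0.0636  0.0282] 0.012645813618383668
20.2167 [ 0.5784 -0.2041  0.0282] F [-0.5729  0.3575 -2.0234] T [-0.0145 -0.042   0.059 ] 0.01281052178132953
20.4667 [ 0.5785 -0.2042  0.0274] F [-0.205  -0.0252 -1.1213] T [ 0.0312 -0.0948  0.0217] 0.012994632409422124
```

```bash
Z(){ python3 s.py|head -1|sed 's/x \[.*F/F/'; }
python3 -m jog '.01 0 0 .0005 0 0 0;.01 0 0 .0008 0 0 0;.01 0 0 .0008 0 0 0' >/dev/null;Z
python3 -m jog '.01 0 0 .0005 0 0 0;.01 0 0 .0008 0 0 0;.01 0 0 .0008 0 0 0' >/dev/null;Z
python3 -m jog '.01 0 0 .0005 0 0 0;.01 0 0 .0008 0 0 0;.01 0 0 .0008 0 0 0' >/dev/null;Z
```

```text
20.7167 [ 0.5785 -0.2043  0.0272] F [-2.3544  1.6689  4.4495] T [0.2192 0.2849 0.0011] 0.013007205534129603
20.9667 [ 0.5786 -0.2043  0.0271] F [-3.9626  1.9339  9.1058] T [0.2793 0.6756 0.0384] 0.012744206498247125
21.2167 [ 0.5786 -0.2043  0.0271] F [-6.2954  2.9658 12.8406] T [ 0.4403  0.9039 -0.0114] 0.012937890661574046
```

It is on the mat. I ease off the pressing, open slowly and withdraw along the tool axis.

```bash
python3 -m jog '.01 0 0 -.0008 0 0 0;.01 0 0 -.0016 0 0 0;.01 0 0 -.0019 0 0 0;.01 0 0 -.0019 0 0 0' 20|grep force
python3 -m jog '.014 0 0 0 0 0 0;.015 0 0 0 0 0 0;.017 0 0 0 0 0 0;.02 0 0 0 0 0 0;.03 0 0 0 0 0 0;.03 0 0 0 0 0 0;.04 0 0 0 0 0 0;.04 0 0 0 0 0 0;.045 0 0 0 0 0 0;.045 0 0 0 0 0 0' |grep -v rot
python3 -m jog '.045 0 0 -.003 0 0 0;.045 0 0 -.01 0 0 0;.045 0 0 -.025 0 0 0;.045 0 0 -.05 0 0 0;.045 0 0 -.08 0 0 0;.045 0 0 -.12 0 0 0;.045 0 0 -.15 0 0 0;.045 0 0 -.18 0 0 0;.045 -.03 -.03 -.18 0 0 0;.045 -.06 -.07 -.18 0 0 0;.045 -.06 -.11 -.18 0 0 0;.045 -.06 -.15 -.18 0 0 0;.045 -.06 -.18 -.18 0 0 0;.045 -.06 -.2 -.18 0 0 0;.045 -.06 -.2 -.18 0 0 0;.045 -.06 -.2 -.18 0 0 0' |grep -v rot
python3 - <<'E'
from h import *
a=[cv2.resize(ctrl.get_image(c)[y:y+150,x:x+130,::-1],None,fx=3,fy=3,interpolation=cv2.INTER_CUBIC) for c,x,y in(("top",260,120),("side",230,110))]
cv2.imwrite("pics/end.png",np.hstack(a))
E
```

```text
contact_force: [-2.8, 1.4, 6.7]
grip_force: 53.4
t: 22.38
tool_pos: [0.5783, -0.2041, 0.0266]
contact_force: [-1.1, 0.2, 0.0]
opening: 0.045
grip_force: 0.0
t: 23.72
tool_pos: [0.5682, 0.0008, 0.2132]
contact_force: [-0.8, -0.3, -0.2]
opening: 0.045
grip_force: 0.0
```

View pics/end.png

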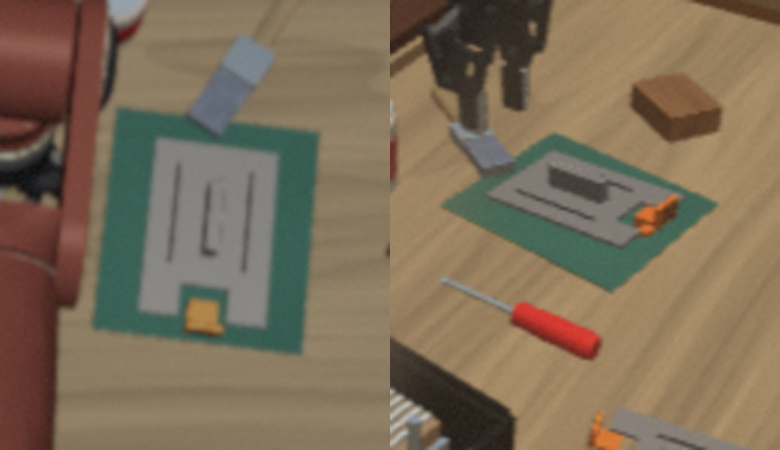

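The cover lies handle up, centred on the mat and aligned with it (top crop (207,232), mat centre about (205,232)). The brush and screwdriver are undisturbed and the gripper is clear.

```bash
python3 -c "
from station import ctrl
print(ctrl.finish_job())"
```

```text
the job is handed in; nothing more can be done
None
```

I unlatched the cover, drew it out from under the ledge and laid it handle up in the middle of the green mat. The tab took about 4 N at most, in the last pictures nothing else looked moved, and I handed the job in at about 24 s; no verdict was returned.

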